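# Load the engine kit tray and show its tag in the inspection mirror

## Robot

A 6-joint arm with a two-finger parallel gripper is mounted at the origin on the work surface. World frame = base frame: x ahead of the robot, y to its left, z up, the work surface at z = 0. Lengths are in mm, angles in rad, forces in N, time in s.
With the tool pointing down it reaches from about 300 to 825 mm from the base axis. Payload 5.4 kg.
Tool frame: the origin (TCP) lies on the centre line of the jaws, within the pads' length; the fingertips stand 17 mm ahead of it and the grasp point (between the pads) lies 2 mm behind it (robot.tip_reach is the distance from the TCP to the fingertips, in mm); z points along the fingers, y is the line along which they close (so a half turn about z gives the same grasp; the last joint's range is limited). The gripper opens to 92 mm and grips with 3 to 60 N. Pads are 20 mm wide; open, the fingers measure 128 mm over their backs; the gripper's body (75 mm by 189 mm) begins 69 mm behind the grasp point.
Start: joints at [1.074, 0.158, 1.597, -0, 1.386, -0.21], TCP at [162.669, 551.493, 231.601] pointing down, gripper open.
Joint ranges: [-2.91, 2.91], [-0.94, 2.29], [0.18, 2.7], [-1.29, 4.43], [0.17, 2.64], [-3, 3]. Speed limits (rad/s): [2.57, 2.57, 3.14, 3.14, 3.14, 3.14].

## Interface

Orientations are given as a rotation vector (axis times angle).
In Python, from plant import robot gives the robot as it stands.
- The arm moves only by the tool shift_gripper, called after "Emit:" in YAML: its name, and indented under it one key for each argument. Schema: {"type":"object","properties":{"steps":{"type":"object","properties":{"aperture":{"type":"array","items":{"type":"number"},"minItems":1,"maxItems":12},"tx":{"type":"array","items":{"type":"number"},"minItems":1,"maxItems":12},"ty":{"type":"array","items":{"type":"number"},"minItems":1,"maxItems":12},"tz":{"type":"array","items":{"type":"number"},"minItems":1,"maxItems":12},"twist":{"type":"array","items":{"type":"number"},"minItems":1,"maxItems":12}},"additionalProperties":false,"required":["aperture","tx","ty","tz","twist"]},"only":{"type":"string"},"quiet":{"type":"boolean"},"lines":{"type":"string"}},"required":["steps"],"additionalProperties":false}. steps is an object with one list for each field, all of the same length, 1 to 12, a row being the entries at one place: aperture (the finger opening in mm), tx, ty, tz (the shift in mm), twist (a turn about the tool's z in rad); each row is the pose to reach, as a shift and turn from the pose commanded when the call began, along the tool's axes at that moment; what a row does not reach only later rows make up. A row lasts 1/12 s, in which the tool goes at most 41.7 mm and 0.125 rad, less where a joint would pass 70% of its speed; a pose out of reach is approached as far as the arm can. The fingers move at their own pace and stop on an object; the grip force is fixed at half the most. Time passes only in rows, so rows that do not move let the fingers close. The tool returns the time, the measured TCP pose, the force, the opening and the grip force at its end. only (a regular expression) keeps the lines of the reply that match it, lines (a string "A,B") keeps lines A to B, and quiet returns only ok. Input that does not fit is refused with a message, and nothing moves.
- robot.get_obs(): the state, without advancing time (a new reading comes with each control period).
- robot.capture(name): name is "scene" or "side" or "wrist"; returns the picture (384x512x3 uint8, red, green, blue); there is no depth.
- robot.camera_model(name): a dict with "fx", "fy", "cx", "cy" (pixels), "R" (3x3) and "t" (3): a world point X has camera coordinates R X + t. Camera axes: x right, y down, z forward; pixel columns grow to the right and rows downward; lengths in mm; the calibration is good to about 2 mm. The wrist camera is an equidistant fisheye: a pixel r from the principal point sees the ray r / f radians off the axis. A picture is of the moment at which its call begins: read the wrist's pose just before it. camera_model takes no time and is no camera call; for the wrist camera it gives the pose at the moment of the call.
- robot.sign_off(): hands the job in; it is judged then, once.
The state is a dict: "clock": time; "joint_pos": joint angles; "joint_vel": joint speeds; "effort": joint torques, N m; "ee_pos": TCP position; "orientation": TCP orientation; "wrist_force": force on the tool from outside, world axes, zero at the start; "moment": the same for the moment, N m; "opening": finger opening in mm; "grasp_force": force on a finger pad.
Only numpy, scipy, OpenCV 4.12 (cv2) and the standard library are available. Lean on these libraries where they do the work, as an engineer would, in place of code of your own. Each camera call takes 0.05 s, during which the arm holds its last target. There are 200 camera calls.

## Task

Load the three engine parts (the steel bearing cap, the round tappet and the brass head bolt) into the black parts tray. Then take the red grip of the sprung inspection mirror and turn the mirror until the small inspection camera on the same stand sees the tray's orange tag in the middle of the mirror, and keep holding the mirror there: it springs back if let go, so finish while holding it still. Leave the piston, the grease jar and the black socket where they are, and do not tip the tray.

Things in the scene. Friction and masses are not known exactly. Their poses are not given: they have to be found in the camera images.
- cap: Steel bearing cap to load: a small bridge with two feet, 24 mm (its x) by 64 mm (its y), 32 mm high, about 0.25 kg, standing on its feet on the bench. The top bar is 44 mm long in y; the whole width in x is 24 mm. Origin: centre of the underside, z up.
- tappet: Aluminium bucket tappet to load: a plain upright cylinder, 34 mm diameter, 30 mm high, about 0.09 kg. Origin: centre of the underside, z up.
- bolt: Brass-coloured head bolt to load, standing on its head: head 22 mm diameter and 12 mm high with a 28 mm flange up to 15 mm, then a shank of 11 mm diameter up to 79 mm, about 0.1 kg. It may fall over in the tray. Origin: centre of the head's end face (the underside at the start), z along the shank.
- bolt_tip (a point): The end of the bolt's shank, 79 mm along the bolt's z from its origin.
- tray: Loose black parts tray, about 0.9 kg: open box 160 mm (x) by 220 mm (y) by 50 mm high, walls and floor 4 mm. At the middle of its +y end an upright white plate, 50 mm wide, 4 mm thick, its top 125 mm above the bench, carries the tag. Origin: centre of the underside, z up.
- tag (a point): Centre of the round orange tag (36 mm diameter) on the outer face of the white plate, 100 mm above the bench; 115 mm from the tray's origin along the tray's y. It faces along the tray's +y, roughly to the mirror.
- mirror: Upright mirror, 84 mm wide, 62 to 140 mm above the bench, blue frame. Turns only about its vertical axis through its origin (at bench level). The glass faces along its x; y lies in the glass. At rest it faces the camera squarely; turns from there only clockwise seen from above, up to 1.4 rad, against a spring of 0.12 N m/rad. The tag needs 0.25 to 0.95 rad: half the angle lens-axis-tag.
- mirror_grip (a point): Centre of the red grip bar on top of the mirror, on the turning axis, 168 mm above the bench: 14 mm thick along the mirror's x, 34 mm along the mirror's y, 42 mm high (147 to 189 mm above the bench). Pinch it across the 14 mm from above and turn it about the vertical.
- lens (a point): Front of the lens of the small black inspection camera fixed on the mirror's base plate, 149 mm from the mirror's axis, 100 mm above the bench, level with the mirror's middle; it looks straight at the axis. The camera body is 50 by 36 by 36 mm, its top 118 mm above the bench. Base plate 270 by 85 by 12 mm.
- sight (a point): Unseen point on the mirror's axis, 100 mm above the bench. Its x axis is the direction in which the camera looks after bouncing off the mirror (so it turns twice as far as the mirror); the tag is in the middle of the mirror when the tag lies on this x axis.
- piston: Bystander: aluminium piston standing on the bench, 84 mm diameter, 66 mm high. Origin: centre of the underside.
- jar: Bystander: grease jar with a red cap, 60 mm diameter, 75 mm high. Origin: centre of the underside.
- socket: Bystander: black impact socket standing on the bench, 28 mm diameter, 40 mm high. Origin: centre of the underside.

How it is judged:
By the outcome, as a careful person would: the job done as asked, in the order asked, and still so for the second after the job is handed in, while the arm keeps its last pose, push and grip.
It also fails if it takes over 72 s, if anything falls off the work surface, if the arm or the gripper's body presses on something with over 40 N, if the wrist force passes 120 N, or if a joint passes its speed limit or range.

## Working session

There is one attempt and no reset: what is moved stays moved. The work goes in short steps, Python scripts to look and compute and a tool call to move; the robot and the scene stay as the last step left them, time stands still between calls to the robot, and variables do not carry over. Pictures are saved under pics/ and viewed, at most 10 in all, crops included, and the job is handed in when it is done.

```bash
ls; mkdir -p pics
```

Run:
```python
from plant import robot
import cv2,numpy as np
for n in("scene","side","wrist"):
    m=robot.camera_model(n);im=robot.capture(n);cv2.imwrite(f"pics/{n}0.png",im[:,:,::-1])
    print(n,m["fx"],m["cx"],m["cy"],np.round(-np.array(m["R"]).T@m["t"]),np.round(m["R"],2).tolist())
o=robot.get_obs();print(o["clock"],o["ee_pos"],o["orientation"],o["opening"])
a=cv2.imread("pics/scene0.png");b=cv2.imread("pics/side0.png")
```

```text
pics
plant.py
scene 391.84166905573426 254.5483731011668 190.49507636813502 [1340.  228.  657.] [[-0.24, 0.97, 0.02], [0.53, 0.15, -0.83], [-0.81, -0.19, -0.55]]
side 381.52546723082855 256.8682469196417 191.39916036966517 [ 136. -488.  863.] [[0.81, -0.59, -0.01], [-0.44, -0.6, -0.67], [0.39, 0.55, -0.74]]
wrist 297.3186396354542 256.2011499616705 188.41498055305112 [ 93. 571. 384.] [[0.28, 0.96, -0.0], [0.93, -0.27, 0.26], [0.25, -0.07, -0.97]]
0.15 [162.4727599  551.11033465 230.86820637] [-4.48946715e-01 -3.10886193e+00  2.06011902e-03] 91.86878851515418
```

View pics/scene0.png

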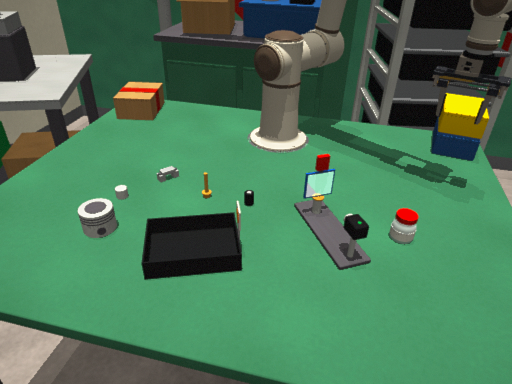

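View pics/side0.png

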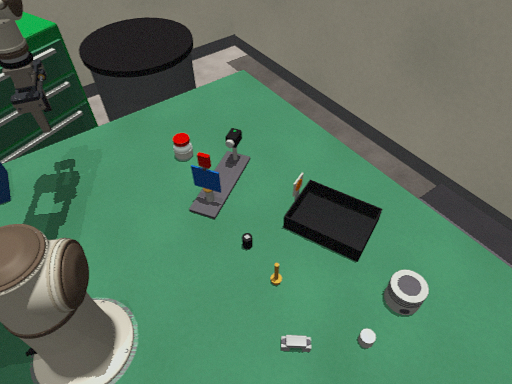

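View pics/wrist0.png

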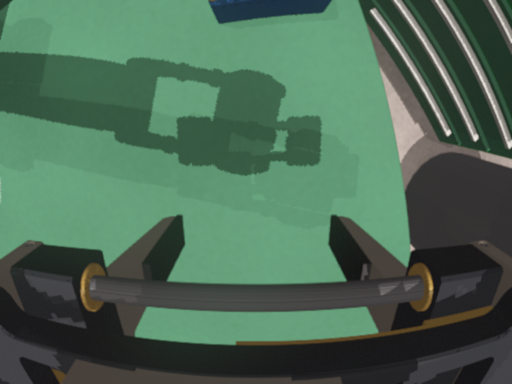

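The scene and side views show all the items. In the scene view the cap is at about (168,174), the tappet at (121,192), the bolt at (207,185), the tray at (192,245) and the mirror grip at (323,162). The wrist view shows only empty bench. I'll enlarge the two fixed views to get accurate pixels.

Run:
```python
import cv2,numpy as np
a=cv2.imread("pics/scene0.png")[145:280,75:275];b=cv2.imread("pics/side0.png")[120:355,180:440]
A=cv2.resize(a,None,fx=4,fy=4,interpolation=cv2.INTER_CUBIC)
for i in range(0,200,20):cv2.putText(A,str(75+i),(i*4,10),0,.35,(255,255,255));cv2.line(A,(i*4,12),(i*4,18),(255,255,255))
for i in range(0,135,20):cv2.putText(A,str(145+i),(0,i*4+4),0,.35,(255,255,255))
cv2.imwrite("pics/sc1.png",A)
B=cv2.resize(b,None,fx=2.5,fy=2.5,interpolation=cv2.INTER_CUBIC)
for i in range(0,260,20):cv2.putText(B,str(180+i),(int(i*2.5),10),0,.35,(255,255,255))
for i in range(0,235,20):cv2.putText(B,str(120+i),(0,int(i*2.5)+4),0,.35,(255,255,255))
cv2.imwrite("pics/sd1.png",B)
```

```text
(no output)
```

View pics/sc1.png

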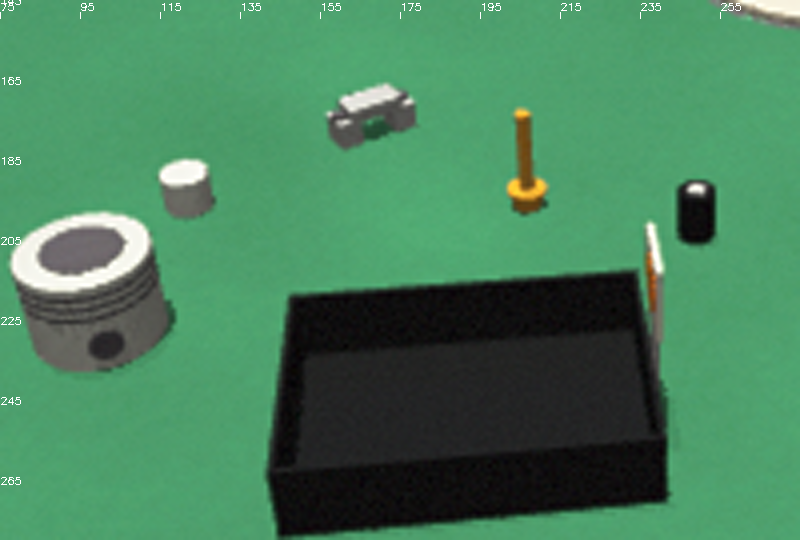

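View pics/sd1.png

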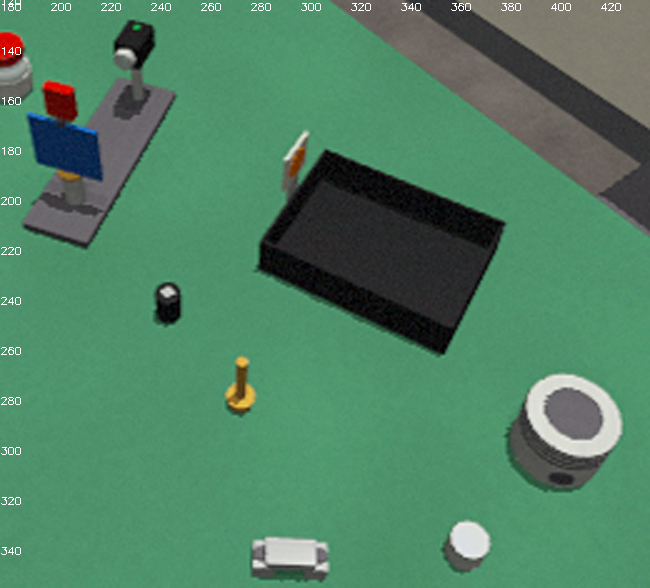

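The crops give clean pixels for the tops of the tappet, cap and bolt, the tray rim corners, the grip (side 204,160) and the lens (side 230,144). Next I'll turn them into positions and compare the two cameras.

Create h.py:
```python
from plant import robot
import numpy as np,cv2
def ray(n,u,v,m=None):
    m=m or robot.camera_model(n);R=np.array(m["R"]);t=np.array(m["t"])
    x,y=(u-m["cx"])/m["fx"],(v-m["cy"])/m["fy"]
    if n=="wrist":
        th=np.hypot(x,y);d=np.array([x/th*np.sin(th),y/th*np.sin(th),np.cos(th)])
    else:d=np.array([x,y,1])
    return -R.T@t,R.T@d
def at(n,u,v,z,m=None):
    c,d=ray(n,u,v,m);return c+d*(z-c[2])/d[2]
def tri(*pts):
    A=0;b=0
    for p in pts:
        c,d=ray(*p);d=d/np.linalg.norm(d);P=np.eye(3)-np.outer(d,d);A=A+P;b=b+P@c
    return np.linalg.solve(A,b)
```

Run:
```python
from h import *
np.set_printoptions(precision=1,suppress=True)
S=lambda u,v,z:at("scene",75+u/4-.4,145+v/4-.4,z); D=lambda u,v,z:at("side",180+u/2.5-.3,120+v/2.5-.3,z)
for n,a,b,z in [("tappet",(185,172),(468,541),30),("cap",(371,98),(290,553),32),("bolt tip",(522,114),(241,362),79),("socket",(697,187),(168,290),40),("piston",(82,252),(574,414),66),
 ("t0",(290,296),(443,335),50),("t1",(637,271),(262,243),50),("t2",(665,435),(326,151),50),("t3",(270,470),(504,223),50)]:print(n,S(*a,z)[:2],D(*b,z)[:2])
print("capdir",D(314,555,32)-D(265,553,32),S(394,91,32)-S(348,107,32))
print("grip",tri(("scene",323,162),("side",203.8,160.2)),"lens0",D(125,59,100),"gripD",D(60,101,168))
print("plate base corners side",[D(*p,12)[:2] for p in((22,226),(88,245),(176,95))])
print("tag",D(297,160,100))
print("jar",at("scene",406,216,75),at("side",181,140,75))
```

```text
tappet [ 513.2 -362.6] [ 509.8 -362.3]
cap [ 382.5 -277.5] [ 377.5 -279. ]
bolt tip [ 445.2 -127.9] [ 441.8 -126. ]
socket [444.6   1.1] [448.8   6.2]
piston [ 660.5 -343. ] [ 657.9 -344. ]
t0 [ 648.1 -208.7] [ 633.6 -207.7]
t1 [564.   -7.5] [562.   -9.7]
t2 [707.3  51.6] [708.2  52.4]
t3 [ 791.3 -147.9] [ 791.7 -146. ]
capdir [ 33.  -26.4   0. ] [-32.4  23.7   0. ]
grip [448.  196.2 168.5] lens0 [580.2 281.4 100. ] gripD [448.2 197.7 168. ]
plate base corners side [array([375.7, 197. ]), array([422.3, 127.8]), array([645.6, 270.5])]
tag [638.7  27.8 100. ]
jar [494.3 416.9  75. ] [479.7 413.   75. ]
```

Both cameras agree to within about 5 mm, and the sizes fit. The tray is centred at (677.5,-78) with its y axis at 113°. The mirror axis is at (448,197), facing 32.5° at rest, so it needs about 0.65 rad clockwise. The first move goes toward the cap through a safe waypoint.

Create g.py:
```python
# usage: g.py x y z yaw_deg(of tool y) -> shift in tool axes
import sys,math;from plant import robot;import numpy as np,cv2
x,y,z,w=map(float,sys.argv[1:5]);o=robot.get_obs();R=cv2.Rodrigues(np.array(o["orientation"]))[0]
d=R.T@(np.array([x,y,z])-o["ee_pos"]);c=math.degrees(math.atan2(R[1,1],R[0,1]));t=(c-w+90)%180-90
print("shift",np.round(d,1),"len",round(np.linalg.norm(d)),"turn",round(math.radians(t),3),"yaw",round(c,1),"q6",round(o["joint_pos"][5],2))
```

```text
(no output)
```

Emit:
shift_gripper:
  steps: {"aperture":[92, 92, 92, 92, 92, 92, 92, 92, 92, 92, 92, 92], "tx":[-351, -351, -351, -351, -351, -351, -351, -351, -351, -351, -351, -351], "ty":[-419, -419, -419, -419, -419, -419, -419, -419, -419, -419, -419, -419], "tz":[0, 0, 0, 0, 0, 0, 0, 0, 0, 0, 0, 0], "twist":[0.1, 0.2, 0.3, 0.375, 0.375, 0.375, 0.375, 0.375, 0.375, 0.375, 0.375, 0.375]}

```text
clock: 1.15
ee_pos: [362.4, 91.1, 231.7]
orientation: [1.021, 2.97, 0.001]
wrist_force: [1.0, 0.2, -0.7]
opening: 91.9
grasp_force: 0.0
```

```bash
python3 g.py 380 -278 150 52
```

```text
shift [-240.7 -280.4   81.6] len 378 turn 0.001 yaw 52.1 q6 -0.99
```

Emit:
shift_gripper:
  steps: {"aperture":[92, 92, 92, 92, 92, 92, 92, 92, 92, 92, 92, 92], "tx":[-240, -240, -240, -240, -240, -240, -240, -240, -240, -240, -240, -240], "ty":[-280, -280, -280, -280, -280, -280, -280, -280, -280, -280, -280, -280], "tz":[0, 40, 80, 80, 80, 80, 80, 80, 80, 80, 80, 80], "twist":[0, 0, 0, 0, 0, 0, 0, 0, 0, 0, 0, 0]}

```text
clock: 2.15
ee_pos: [379.2, -274.8, 151.3]
orientation: [-1.021, -2.97, -0.002]
wrist_force: [0.0, 0.4, 0.5]
opening: 92.0
grasp_force: 0.0
```

```bash
python3 g.py 380 -278 22 52
```

Run:
```python
from h import *
m=robot.camera_model("wrist");im=robot.capture("wrist");cv2.imwrite("pics/w1.png",im[:,:,::-1])
import pickle;pickle.dump(m,open("m1.pkl","wb"))
```

```text
shift [ -2.8  -2.2 129.3] len 129 turn 0.001 yaw 52.1 q6 -1.79
```

View pics/w1.png

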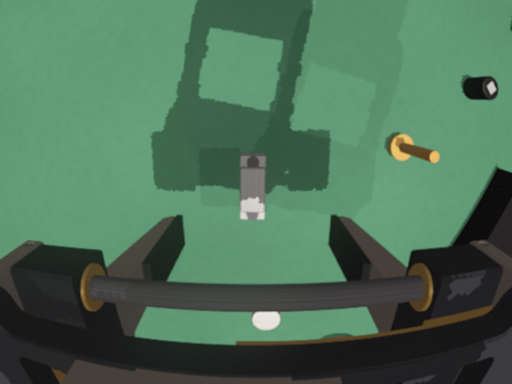

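The wrist view shows the cap centred between the jaws at about (253,187), with its length along tool x as wanted. The bolt tip is at (434,157) and the tappet top at (266,319).

Run:
```python
from h import *;import pickle;m=pickle.load(open("m1.pkl","rb"))
for n,u,v,z in[("cap",253,187,32),("cap ends",253,157,25),("",252,216,20),("tip",434,157,79),("tappet",266,319,30)]:print(n,at("wrist",u,v,z,m).round(1))
```

```text
cap [ 376.3 -277.4   32. ]
cap ends [ 354.5 -260.4   25. ]
 [ 402. -299.   20.]
tip [ 442.3 -128.7   79. ]
tappet [ 511.1 -364.1   30. ]
```

Emit:
shift_gripper:
  steps: {"aperture":[92, 92, 92, 92, 92, 20, 20, 20, 20, 20, 20, 20], "tx":[-3, -3, -3, -3, -3, -3, -3, -3, -3, -3, -3, -3], "ty":[-2, -2, -2, -2, -2, -2, -2, -2, -2, -2, -2, -2], "tz":[40, 80, 110, 130, 130, 130, 130, 130, 130, 130, 130, 130], "twist":[0, 0, 0, 0, 0, 0, 0, 0, 0, 0, 0, 0]}

```text
clock: 3.2
ee_pos: [380.7, -278.9, 21.9]
orientation: [1.021, 2.971, -0.0]
wrist_force: [-0.2, 0.1, 0.3]
opening: 47.2
grasp_force: 0.0
```

```bash
python3 -c "
from plant import robot;print(robot.get_obs()['joint_pos'])"
```

```text
[-8.89159925e-01  1.83250334e-01  2.03277193e+00  5.19712348e-05
  9.25130596e-01 -1.79810631e+00]
```

Emit:
shift_gripper:
  steps: {"aperture":[20, 20, 20, 20, 20, 20, 20, 20, 20, 20], "tx":[0, 0, 0, 0, 0, 0, 0, 0, 0, 0], "ty":[0, 0, 0, 0, 0, 0, 0, 0, 0, 0], "tz":[0, 0, 0, 0, 0, 0, -30, -70, -110, -110], "twist":[0, 0, 0, 0, 0, 0, 0, 0, 0, 0]}

```text
clock: 4.03
ee_pos: [383.9, -282.5, 139.1]
orientation: [1.017, 2.96, -0.011]
wrist_force: [0.9, -1.1, -1.2]
opening: 23.5
grasp_force: 30.0
```

Run:
```python
import numpy as np
c=np.array([677.5,-78]);X=np.array([.922,.388]);Y=np.array([-.388,.922])
for n,p in dict(cap=(-40,-55),tap=(40,-55),bolt=(0,30)).items():print(n,c+p[0]*X+p[1]*Y)
```

```bash
python3 g.py 662 -144 132 23
```

```text
cap [ 661.96 -144.23]
tap [ 735.72 -113.19]
bolt [665.86 -50.34]
shift [-134.2  280.1    8.1] len 311 turn 0.508 yaw 52.1 q6 -1.8
```

Emit:
shift_gripper:
  steps: {"aperture":[20, 20, 20, 20, 20, 20, 20, 20, 20, 20, 20], "tx":[-134, -134, -134, -134, -134, -134, -134, -134, -134, -134, -134], "ty":[280, 280, 280, 280, 280, 280, 280, 280, 280, 280, 280], "tz":[8, 8, 8, 8, 8, 8, 8, 8, 8, 8, 8], "twist":[0.1, 0.2, 0.3, 0.4, 0.508, 0.508, 0.508, 0.508, 0.508, 0.508, 0.508]}

```text
clock: 4.95
ee_pos: [657.1, -140.3, 122.2]
orientation: [-1.733, -2.617, 0.001]
wrist_force: [0.4, 0.7, -2.6]
opening: 23.9
grasp_force: 30.0
```

```bash
python3 g.py 662 -144 29 23
```

```text
shift [-5.5  3.3 93.2] len 93 turn -0.001 yaw 23.0 q6 -0.79
```

Emit:
shift_gripper:
  steps: {"aperture":[20, 20, 20, 20, 20, 20], "tx":[-4, -4, -4, -4, -4, -4], "ty":[2, 2, 2, 2, 2, 2], "tz":[35, 65, 85, 93, 95, 95], "twist":[0, 0, 0, 0, 0, 0]}

```text
clock: 5.45
ee_pos: [661.6, -143.9, 29.2]
orientation: [1.736, 2.618, 0.0]
wrist_force: [-0.2, -0.1, -2.5]
opening: 24.1
grasp_force: 30.0
```

```bash
python3 g.py 662 -144 26 23
```

```text
shift [-0.3  0.3  3.2] len 3 turn -0.001 yaw 22.9 q6 -0.79
```

Emit:
shift_gripper:
  steps: {"aperture":[20, 20, 46, 46, 46, 46, 46, 46, 92, 92], "tx":[0, 0, 0, 0, 0, 0, 0, 0, 0, 0], "ty":[0, 0, 0, 0, 0, 0, 0, 0, 0, 0], "tz":[2, 2, 2, 2, 2, 2, -30, -70, -90, -90], "twist":[0, 0, 0, 0, 0, 0, 0, 0, 0, 0]}

```text
clock: 6.28
ee_pos: [665.7, -144.6, 126.1]
orientation: [1.728, 2.61, 0.003]
wrist_force: [0.9, 0.6, 1.5]
opening: 57.2
grasp_force: 0.0
```

```bash
python3 g.py 511 -363 115 52
```

```text
shift [-140.5 -227.7   10.4] len 268 turn -0.506 yaw 23.0 q6 -0.79
```

Emit:
shift_gripper:
  steps: {"aperture":[92, 92, 92, 92, 92, 92, 92, 92, 92, 92], "tx":[-143, -143, -143, -143, -143, -143, -143, -143, -143, -143], "ty":[-224, -224, -224, -224, -224, -224, -224, -224, -224, -224], "tz":[0, 0, 0, 0, 0, 0, 0, 0, 20, 20], "twist":[0, 0, 0, 0, 0, 0, 0, 0, 0, 0]}

```text
clock: 7.12
ee_pos: [510.0, -360.1, 95.0]
orientation: [-1.732, -2.614, -0.003]
wrist_force: [-0.4, 1.0, -0.4]
opening: 91.9
grasp_force: 0.0
```

```bash
python3 g.py 511 -363 21 23
```

```text
shift [-3.5 -0.1 74. ] len 74 turn -0.001 yaw 23.0 q6 -1.21
```

Emit:
shift_gripper:
  steps: {"aperture":[92, 92, 92, 92, 28, 28, 28, 28, 28, 28, 28, 28], "tx":[-2, -2, -2, -2, -2, -2, -2, -2, -2, -2, -2, -2], "ty":[0, 0, 0, 0, 0, 0, 0, 0, 0, 0, 0, 0], "tz":[35, 65, 75, 75, 75, 75, 75, 75, 75, 75, 75, 75], "twist":[0, 0, 0, 0, 0, 0, 0, 0, 0, 0, 0, 0]}

```text
clock: 8.12
ee_pos: [512.2, -364.1, 23.7]
orientation: [1.735, 2.619, 0.0]
wrist_force: [0.1, 0.0, -0.2]
opening: 40.7
grasp_force: 0.0
```

Emit:
shift_gripper:
  steps: {"aperture":[28, 28, 28, 28, 28], "tx":[0, 0, 0, 0, 0], "ty":[0, 0, 0, 0, 0], "tz":[0, 0, 0, 0, 0], "twist":[0, 0, 0, 0, 0]}

```text
clock: 8.53
ee_pos: [512.1, -364.1, 23.6]
orientation: [-1.734, -2.619, 0.0]
wrist_force: [-0.9, 0.1, 0.4]
opening: 33.3
grasp_force: 30.0
```

```bash
python3 g.py 735.7 -113.2 120 23
```

```text
shift [143.7 303.7 -96.4] len 350 turn -0.0 yaw 23.0 q6 -1.21
```

Emit:
shift_gripper:
  steps: {"aperture":[28, 28, 28, 28, 28, 28, 28, 28, 28, 28, 28, 28], "tx":[0, 0, 20, 143, 143, 143, 143, 143, 143, 143, 143, 143], "ty":[0, 0, 40, 304, 304, 304, 304, 304, 304, 304, 304, 304], "tz":[-40, -75, -96, -96, -96, -96, -96, -96, -96, -96, -96, -96], "twist":[0, 0, 0, 0, 0, 0, 0, 0, 0, 0, 0, 0]}

```text
clock: 9.53
ee_pos: [737.2, -110.8, 118.7]
orientation: [-1.729, -2.623, -0.0]
wrist_force: [-0.5, -0.4, -0.9]
opening: 32.8
grasp_force: 30.0
```

```bash
python3 g.py 735.7 -113.2 28 23
```

```text
shift [-1.7 -2.4 90.7] len 91 turn 0.004 yaw 23.2 q6 -0.72
```

Emit:
shift_gripper:
  steps: {"aperture":[28, 28, 28, 28, 28, 28, 28], "tx":[-1, -1, -1, -1, -1, -1, -1], "ty":[-1, -1, -1, -1, -1, -1, -1], "tz":[35, 65, 82, 89, 90, 91, 91], "twist":[0, 0, 0, 0, 0, 0, 0]}

```text
clock: 10.12
ee_pos: [736.0, -115.9, 29.5]
orientation: [1.735, 2.618, 0.001]
wrist_force: [0.2, -0.2, -1.6]
opening: 33.4
grasp_force: 30.0
```

```bash
python3 g.py 735.7 -113.2 28 23
```

```text
shift [2.6 0.8 1.5] len 3 turn -0.001 yaw 22.9 q6 -0.72
```

Emit:
shift_gripper:
  steps: {"aperture":[28, 28, 50, 50, 50, 50, 50, 50, 92, 92, 92, 92], "tx":[0, 0, 0, 0, 0, 0, 0, 0, 0, 0, 0, 0], "ty":[0, 0, 0, 0, 0, 0, 0, 0, 0, 0, 0, 0], "tz":[1, 1, 1, 1, 1, 1, -30, -70, -90, -90, -90, -90], "twist":[0, 0, 0, 0, 0, 0, 0, 0, 0, 0, 0, 0]}

```text
clock: 11.12
ee_pos: [735.1, -114.8, 117.6]
orientation: [-1.734, -2.618, 0.001]
wrist_force: [-0.2, -0.1, 0.0]
opening: 74.4
grasp_force: 0.0
```

```bash
python3 g.py 442.5 -128 120 23
```

```text
shift [ 102.1 -274.6   -2. ] len 293 turn -0.0 yaw 23.0 q6 -0.72
```

Emit:
shift_gripper:
  steps: {"aperture":[92, 92, 92, 92, 92, 92, 92, 92, 92, 92], "tx":[102, 102, 102, 102, 102, 102, 102, 102, 102, 102], "ty":[-275, -275, -275, -275, -275, -275, -275, -275, -275, -275], "tz":[-5, -5, -5, -5, -5, -5, -5, -5, -5, -5], "twist":[0, 0, 0, 0, 0, 0, 0, 0, 0, 0]}

```text
clock: 11.95
ee_pos: [442.7, -128.5, 123.1]
orientation: [-1.735, -2.619, -0.0]
wrist_force: [-0.6, -0.1, 0.3]
opening: 91.9
grasp_force: 0.0
```

```bash
python3 g.py 442.5 -128 45 23;  python3 - <<'E'
from h import *
im=np.hstack([robot.capture("wrist"),]);cv2.imwrite("pics/w2.png",im[:,:,::-1])
E
```

```text
shift [ 0.5 -0.  78.1] len 78 turn -0.001 yaw 22.9 q6 -0.95
```

View pics/w2.png

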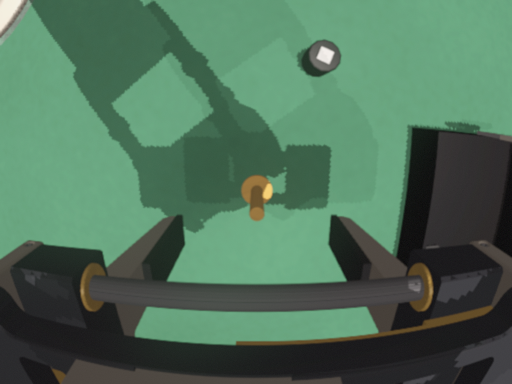

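The bolt stands centred between the jaws, with its tip at (257,214). I can go down and grip.

Emit:
shift_gripper:
  steps: {"aperture":[92, 60, 40, 5, 5, 5, 5, 5, 5, 5, 5, 5], "tx":[0, 0, 0, 0, 0, 0, 0, 0, 0, 0, 0, 0], "ty":[0, 0, 0, 0, 0, 0, 0, 0, 0, 0, 0, 0], "tz":[35, 65, 75, 75, 75, 75, 75, 75, 75, 75, 75, 75], "twist":[0, 0, 0, 0, 0, 0, 0, 0, 0, 0, 0, 0]}

```text
clock: 13.0
ee_pos: [442.8, -128.5, 48.8]
orientation: [1.734, 2.619, 0.0]
wrist_force: [-0.6, 0.5, 0.1]
opening: 20.9
grasp_force: 0.0
```

Emit:
shift_gripper:
  steps: {"aperture":[5, 5, 5, 5, 5, 5, 5, 5], "tx":[0, 0, 0, 0, 0, 0, 0, 0], "ty":[0, 0, 0, 0, 0, 0, 0, 0], "tz":[0, 0, 0, 0, -40, -75, -90, -90], "twist":[0, 0, 0, 0, 0, 0, 0, 0]}

```text
clock: 13.67
ee_pos: [445.2, -130.0, 142.6]
orientation: [1.73, 2.613, 0.0]
wrist_force: [0.5, 0.4, -1.3]
opening: 10.5
grasp_force: 30.0
```

```bash
python3 g.py 666 -50 135 23
```

```text
shift [-12.5 234.4   8.8] len 235 turn -0.0 yaw 23.0 q6 -0.95
```

Emit:
shift_gripper:
  steps: {"aperture":[5, 5, 5, 5, 5, 5, 5, 5, 5, 5, 5, 5], "tx":[-15, -15, -15, -15, -15, -15, -15, -15, -15, -15, -15, -15], "ty":[236, 236, 236, 236, 236, 236, 236, 236, 236, 236, 236, 236], "tz":[0, 0, 0, 0, 0, 0, 0, 0, 30, 60, 80, 80], "twist":[0, 0, 0, 0, 0, 0, 0, 0, 0, 0, 0, 0]}

```text
clock: 14.67
ee_pos: [661.5, -49.9, 53.2]
orientation: [-1.731, -2.612, 0.004]
wrist_force: [-0.7, 1.2, -1.5]
opening: 10.5
grasp_force: 30.0
```

```bash
python3 g.py 666 -50 52.8 23
```

```text
shift [-1.8  4.2  0.4] len 5 turn -0.001 yaw 22.9 q6 -0.66
```

Emit:
shift_gripper:
  steps: {"aperture":[5, 5], "tx":[0, 0], "ty":[0, 0], "tz":[0, 0], "twist":[0, 0]}

```text
clock: 14.83
ee_pos: [665.6, -50.7, 59.6]
orientation: [1.735, 2.618, -0.0]
wrist_force: [-0.7, -0.6, -0.8]
opening: 10.5
grasp_force: 30.0
```

Emit:
shift_gripper:
  steps: {"aperture":[5, 5, 5, 30, 30, 30, 30, 40, 40, 40, 40], "tx":[0, 0, 0, 0, 0, 0, 0, 0, 0, 0, 0], "ty":[0, 0, 0, 0, 0, 0, 0, 0, 0, 0, 0], "tz":[4, 6, 6, 6, 6, 6, 6, -30, -65, -100, -100], "twist":[0, 0, 0, 0, 0, 0, 0, 0, 0, 0, 0]}

```text
clock: 15.75
ee_pos: [670.6, -51.2, 168.2]
orientation: [1.726, 2.608, 0.008]
wrist_force: [0.4, -1.4, 1.2]
opening: 40.0
grasp_force: 0.0
```

Run:
```python
from h import *
a=robot.capture("scene");b=robot.capture("side")
A=cv2.resize(a[190:290,130:260],None,fx=4,fy=4,interpolation=2);B=cv2.resize(b[110:270,180:390],None,fx=2.5,fy=2.5,interpolation=2)[:400]
A=A[:400];cv2.imwrite("pics/c2.png",np.hstack([A,B])[:,:800,::-1]);print(A.shape,B.shape)
```

```bash
python3 g.py 448 197 260 32.5
```

```text
(400, 520, 3) (400, 525, 3)
shift [ 313.2 -104.9 -100.1] len 345 turn -0.166 yaw 23.0 q6 -0.66
```

View pics/c2.png

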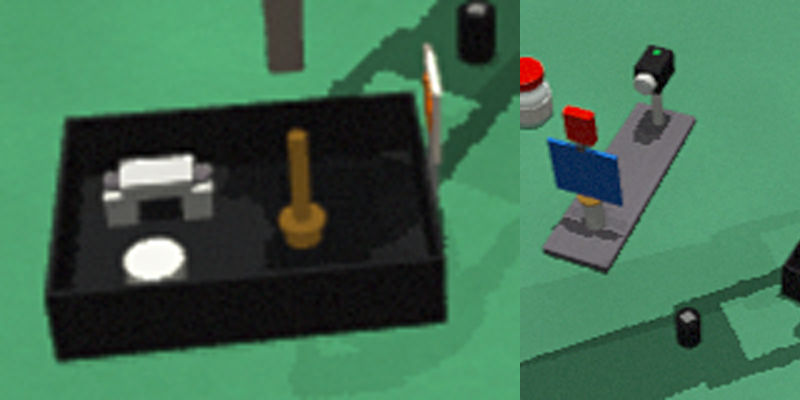

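All three parts are in the tray, with the cap at (158,190), the tappet at (153,258) and the bolt standing at (300,190). The tray hasn't moved. Next is the mirror.

Emit:
shift_gripper:
  steps: {"aperture":[60, 60, 60, 60, 60, 60, 60, 60, 60, 60, 60, 60], "tx":[0, 100, 313, 313, 313, 313, 313, 313, 313, 313, 313, 313], "ty":[0, -30, -103, -103, -103, -103, -103, -103, -103, -103, -103, -103], "tz":[-40, -85, -95, -95, -95, -95, -95, -95, -95, -95, -95, -95], "twist":[-0.08, -0.166, -0.166, -0.166, -0.166, -0.166, -0.166, -0.166, -0.166, -0.166, -0.166, -0.166]}

```text
clock: 16.85
ee_pos: [448.6, 197.4, 252.4]
orientation: [-1.51, -2.754, 0.003]
wrist_force: [0.2, 0.2, -0.9]
opening: 60.2
grasp_force: 0.0
```

Run:
```python
from h import *;import pickle
pickle.dump(robot.camera_model("wrist"),open("m3.pkl","wb"));w=robot.capture("wrist");s=robot.capture("scene");d=robot.capture("side")
for n,i in zip("wsd",(w,s,d)):cv2.imwrite(f"pics/{n}3.png",i[:,:,::-1])
```

```bash
python3 g.py 448 197 172 32.5
```

```text
shift [ 1.1 -0.9 80.7] len 81 turn -0.002 yaw 32.4 q6 -0.4
```

View pics/w3.png

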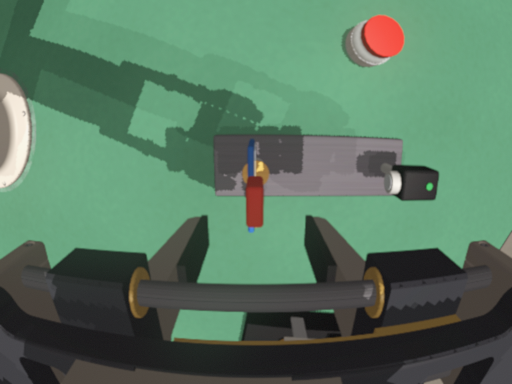

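The wrist view shows the red grip at (255,200) between the open fingers. The base plate runs from (215,165) to (402,168), with the lens at about (391,182). I'll refine the geometry with colour blobs.

Run:
```python
from h import *;import pickle
np.set_printoptions(precision=1,suppress=True);m=pickle.load(open("m3.pkl","rb"))
def blob(f,box,lo,hi):
    i=cv2.imread(f);h=cv2.cvtColor(i,cv2.COLOR_BGR2HSV);x0,y0,x1,y1=box
    k=cv2.inRange(h,lo,hi)[y0:y1,x0:x1];v,u=np.nonzero(k);return u.mean()+x0,v.mean()+y0,len(u)
r=((0,150,70),(6,255,255));o=((5,120,100),(20,255,255))
gs=blob("pics/scene0.png",(310,145,335,180),*r);gd=blob("pics/side0.png",(193,145,215,172),*r);print(gs,gd)
print("grip tri",tri(("scene",*gs[:2]),("side",*gd[:2])))
ts=blob("pics/scene0.png",(232,200,246,230),*o);td=blob("pics/side0.png",(285,165,308,205),*o);print(ts,td)
print("tag tri",tri(("scene",*ts[:2]),("side",*td[:2])),at("side",*td[:2],100))
c=[at("wrist",u,v,12,m)[:2] for u,v in((214,135),(402,140),(401,195),(216,195))]
print(np.array(c),c[1]-c[0],c[2]-c[3],"mid",np.mean(c,0))
for a in(c[1]-c[0],c[2]-c[3]):print(np.linalg.norm(a),np.degrees(np.arctan2(a[1],a[0])))
print("lens w",at("wrist",391,182,100,m),"grip end",at("wrist",255.5,222,189,m),"mirror bottom/top ends",at("wrist",252,141,140,m),at("wrist",251,229,140,m))
```

```text
(np.float64(322.3463687150838), np.float64(161.62011173184356), 179) (np.float64(203.52447552447552), np.float64(159.56643356643357), 143)
grip tri [448.  195.3 170.3]
(np.float64(237.45454545454547), np.float64(215.3181818181818), 22) (np.float64(298.1904761904762), np.float64(184.33333333333334), 42)
tag tri [636.4  24.6 100.7] [636.5  26.5 100. ]
[[378.7 200.4]
 [603.4 342.2]
 [653.8 276.9]
 [423.6 130.7]] [224.7 141.7] [230.2 146.2] mid [514.9 237.5]
265.65779211504696 32.24163899679851
272.7087040883503 32.41564942387798
lens w [578.  277.2 100. ] grip end [454.7 185.3 189. ] mirror bottom/top ends [420.7 232.4 140. ] [465.  160.5 140. ]
```

Emit:
shift_gripper:
  steps: {"aperture":[60, 60, 60, 5, 5, 5, 5, 5, 5, 5, 5, 5], "tx":[0, 0, 0, 0, 0, 0, 0, 0, 0, 0, 0, 0], "ty":[-1.5, -1.5, -1.5, -1.5, -1.5, -1.5, -1.5, -1.5, -1.5, -1.5, -1.5, -1.5], "tz":[35, 65, 80, 80, 80, 80, 80, 80, 80, 80, 80, 80], "twist":[0, 0, 0, 0, 0, 0, 0, 0, 0, 0, 0, 0]}

```text
clock: 18.0
ee_pos: [447.3, 196.6, 174.3]
orientation: [-1.511, -2.754, 0.002]
wrist_force: [-3.9, -3.6, 4.7]
opening: 13.6
grasp_force: 30.0
```

Emit:
shift_gripper:
  steps: {"aperture":[5, 5, 5], "tx":[0, 0, 0], "ty":[0, 0, 0], "tz":[0, 0, 0], "twist":[0, 0, 0]}

```text
clock: 18.25
ee_pos: [447.3, 196.6, 174.3]
orientation: [-1.511, -2.754, 0.002]
wrist_force: [-4.4, -3.2, 6.3]
opening: 13.9
grasp_force: 30.0
```

```bash
python3 g.py 448 196.5 172 -4.9
```

```text
shift [-0.5  0.5  2.3] len 2 turn 0.653 yaw 32.5 q6 -0.4
```

Emit:
shift_gripper:
  steps: {"aperture":[5, 5, 5, 5, 5, 5, 5, 5, 5, 5, 5, 5], "tx":[0, 0, 0, 0, 0, 0, 0, 0, 0, 0, 0, 0], "ty":[0, 0, 0, 0, 0, 0, 0, 0, 0, 0, 0, 0], "tz":[0, 0, 0, 0, 0, 0, 0, 0, 0, 0, 0, 0], "twist":[0.08, 0.16, 0.24, 0.32, 0.4, 0.48, 0.56, 0.62, 0.652, 0.652, 0.652, 0.652]}

```text
clock: 19.25
ee_pos: [447.9, 196.8, 174.3]
orientation: [2.312, 2.126, 0.001]
wrist_force: [-2.1, -3.0, 4.8]
opening: 13.9
grasp_force: 30.0
```

```bash
python3 g.py 448 196.5 172 -4.9
```

Run:
```python
from h import *;import pickle
pickle.dump(robot.camera_model("wrist"),open("m4.pkl","wb"));w=robot.capture("wrist");s=robot.capture("scene");d=robot.capture("side")
print(robot.get_obs()["moment"])
W=cv2.resize(w[100:250,190:330],None,fx=4,fy=4,interpolation=2)[:,:500];S=cv2.resize(s[140:270,280:354],None,fx=4,fy=4,interpolation=2)
im=np.zeros((600,800,3),np.uint8);im[:600,:500]=W;im[:520,500:796]=S;cv2.imwrite("pics/c4.png",im[:,:,::-1])
```

```text
shift [-0.3  0.1  2.3] len 2 turn 0.002 yaw -4.8 q6 0.25
[-0.47282298  0.51838242  0.11700624]
```

View pics/c4.png

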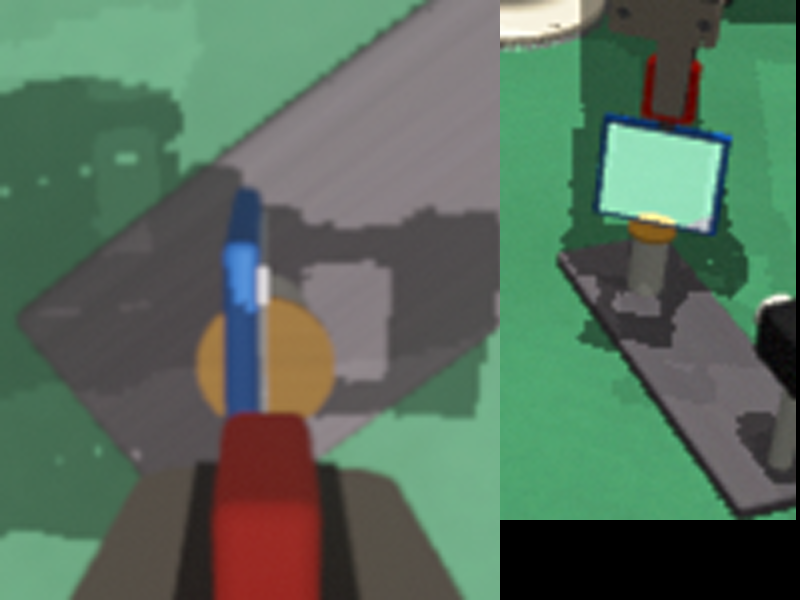

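The glass lies parallel to the fingers and the tool yaw is on target at -4.8°. The grip is steady at 30 N with low wrist force, and the tray rim is where it was. One last hold, then I hand in.

Emit:
shift_gripper:
  steps: {"aperture":[5, 5, 5, 5, 5, 5], "tx":[0, 0, 0, 0, 0, 0], "ty":[0, 0, 0, 0, 0, 0], "tz":[0, 0, 0, 0, 0, 0], "twist":[0, 0, 0, 0, 0, 0]}

```text
clock: 19.9
ee_pos: [447.9, 196.8, 174.2]
orientation: [2.312, 2.126, 0.0]
wrist_force: [-0.8, -3.3, 5.7]
opening: 13.9
grasp_force: 30.0
```

```bash
python3 -c "
from plant import robot;print(robot.sign_off())"
```

```text
the job is handed in; nothing more can be done
None
```

I loaded the cap, tappet and bolt into the tray, turned the mirror about 0.65 rad toward the tag, and handed in at 19.9 s with the gripper still holding it; the aim comes from measured positions (sight direction good to about 1°), not from the inspection camera's own view.

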